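# Set the rolling mill for the next pass and offer up the strip

### The job

Get the bench rolling mill ready for the next pass. With a fingertip, push the wheel on top of the mill round by its upright red handle, clockwise seen from above, through exactly one full turn, so that the handle ends where it began and the upper roll has come down one turn of the screws. Then push the brass strip along the feed table by its tail end, without gripping or lifting it, until its nose stops against the rolls; do not ram it, and leave the wheel and the things lying round the mill as they are.

Things in the scene. Friction and masses are not known exactly. Their poses are not given: they have to be found in the camera images.
- mill: Green bench rolling mill, bolted down. Origin: centre of the base's underside; z up; two rolls (44 mm diameter) lie along its x. In its frame, mm: base and bridge within x -83..83, y -65..65, bridge top 174 high; gear cover and shaft end out to x -123, up to 155 high; feed table x -31..31, y 28..224, top 96.5 high; two guide bars on it y 30..80, 10 high, 33 apart inside.
- nip (a point): Point at feed table level midway along the rolls, straight under their axes (mill frame 0, 0, 96.5 mm). The strip travels to it along the mill's -y. With the wheel one turn on, the strip's nose meets the upper roll 6 to 11 mm before this point, depending on the wheel's start; with the wheel not turned, the 6 mm strip would slide through between the rolls.
- wheel (a joint): Angle of the wheel on top of the mill, rad, growing clockwise seen from above (6.283 = one turn); starts anywhere from -1.2 to 1.2. It turns on an upright spindle, needs about 2 to 3 N at the handle and stays where it is left. The upper roll comes down 3 mm a turn; table level to upper roll is 7.2 mm at angle 0.
- wheel_centre (a point): Point on the wheel's upright axis, 245 mm above the bench (mid-handle). Dark steel wheel: rim 123 mm outer diameter, top 219 mm up; hub top 226 mm. Mind the room: right of this bay a solid partition along x at y = -0.24 m, top 438 mm above the bench, and at the back a shelf from x = 0.695 m, underside 451 mm up. The arm may start beyond the partition: lift over it first.
- wheel_handle (a point): Middle of the upright red handle (its grip revolves freely), 55 mm from the wheel's axis. Handle: 18 mm diameter, from 220 to 269 mm above the bench. This point turns with the wheel. Nothing stands above or beside the handle.
- handle: The red grip itself, revolving on its pin. Origin: centre of its lower end, 220 mm above the bench, on the grip's axis.
- strip: Loose brass strip, 28 mm wide, 130 mm long (its y axis), 6 mm thick, about 170 g, lying flat on the feed table with its nose already between the guide bars. Origin: centre of its underside; -y points to the nose.
- strip_nose (a point): Middle of the strip's front end face (towards the rolls), 3 mm above the table.
- strip_tail (a point): Middle of the strip's rear end face (away from the rolls), 3 mm above the table; the finger pushes here. Behind it the table is clear.
- caliper: Caliper with a dark head lying on the bench, 57 x 170 x 9 mm; leave it.
- pliers: Pliers with red handles lying on the bench, 43 x 122 x 12 mm; leave them.
- parts_tin: Round white tin, 46 mm diameter, 18 mm high; leave it.
- steel_cup: Grey steel cup, 72 mm diameter, 34 mm high; leave it.
Things that resemble listed ones, but are neither listed nor needed, are in the scene too. Of the things that look like the strip, the larger one is meant.

How it is judged:
On the way, in this order (a step that is already met when the one before it is completed fails the run):
1. a finger is on the handle with the wheel about half way round (contact force between the fingers and handle above 0.3 N and value of joint wheel between 2 and 4.8 rad), for 0.05 s.
2. the wheel has been pushed clockwise through one full turn, the handle back where it began (within 12 mm), and stands still (distance of wheel_handle from where it was at the start of the episode below 0.012 m and value of joint wheel between 4.8 and 7.8 rad and velocity of joint wheel between -0.1 and 0.1 rad/s), for 0.3 s.
3. the strip's nose has come up to the rolls (y of strip_nose in the frame of mill between 0.003 and 0.0135 m), for 0.2 s.
At the end, for the whole second after the job is handed in: The wheel stands exactly one turn clockwise from its start (handle within 12 mm, about 12 degrees, of where it began), and the strip lies flat and still on the feed table between the guides with its nose against the rolls, 3 to 13.5 mm before the rolls' centre line (all of step 3 and distance of wheel_handle from where it was at the start of the episode below 0.012 m and value of joint wheel between 4.8 and 7.8 rad and linear speed of strip below 0.01 m/s and z of strip in the frame of mill between 0.094 and 0.0995 m and angle between the y axis of strip and the y axis of mill, either way round below 0.15 rad); the robot touches nothing.
It fails at once if the strip was lifted off the feed table (z of strip in the frame of mill above 0.1045 m).
It fails at once if the wheel was turned far beyond one turn, or the wrong way (value of joint wheel above 8.2 rad or value of joint wheel below -1.9 rad).
It fails at once if the strip was rammed into the rolls (over 40 N) (contact force between strip and mill above 40 N).
It fails at once if a thing lying round the mill was displaced by more than 20 mm (distance of any of caliper, pliers, parts_tin, steel_cup from where it was at the start of the episode above 0.02 m).
It also fails if it takes over 72 s, if anything falls off the work surface, if the arm or the gripper's body presses on something with over 40 N, if the wrist force passes 120 N, or if a joint passes its speed limit or range.

### The arm

A 6-joint arm with a two-finger parallel gripper is mounted at the origin on a cart in front of the work surface, level with it; the furniture and walls round the work are solid. World frame = base frame: x ahead of the robot, y to its left, z up, the work surface at z = 0. Lengths are in m, angles in rad, forces in N, time in s.
With the tool pointing down it reaches from about 0.25 to 0.725 m from the base axis. Payload 4 kg.
Tool frame: the origin (TCP) lies on the centre line of the jaws, within the pads' length; the fingertips stand 17 mm ahead of it and the grasp point (between the pads) lies 2 mm behind it; z points along the fingers, y is the line along which they close (so a half turn about z gives the same grasp; the last joint's range is limited). The gripper opens to 85 mm and grips with 20 to 120 N. Pads are 22 mm wide; open, the fingers measure 114 mm over their backs; the gripper's body (76 mm by 85 mm) begins 54 mm behind the grasp point. The pads swing forward as they close: fully open they stand 13 mm farther back than shut.
Start: joints at [0, 0.241, 0.005, 1.335, 0, 1.571], TCP at [0.5, -0, 0.248] pointing down, gripper open.
Joint ranges: [-2.72, 2.72], [-1.05, 1.87], [-1.09, 1.28], [-1.99, 2.15], [-1.42, 1.44], [-3.14, 3.14]. Speed limits (rad/s): [2.79, 2.79, 3.14, 3.14, 3.14, 3.14].

### API

Orientations are given as a unit quaternion [x, y, z, w].
In Python, from workcell import get_obs, imaging, order gives the robot as it stands.
- The arm moves only by the tool apply_moves, never from a script. Its argument "targets" is a list that holds one entry, the list of rows, each a list of 5 numbers: the shift along the world's x, y, z in units of 40 mm (1.0 is 40 mm), then the turn about the world's z in degrees, then the gripper command: -1 is shut, 1 is fully open, values between are in proportion. In form: [[[dx, dy, dz, turn, fingers], ...]]. A call has 1 to 8 rows; each row shifts and turns the commanded pose from where the row before left it; what a row does not reach is not made up. A row lasts 1/12 s, in which the tool goes at most 41.7 mm and 7.16 degrees, less where a joint would pass 70% of its speed; a pose out of reach is approached as far as the arm can. A call is refused whole if a number of a shift passes 1 or a number of a turn 7.16, either way. A call with a gripper value outside its range is refused whole. The fingers move at their own pace and stop on an object; the grip force is fixed at half the most. Time passes only in rows, so rows that do not move let the fingers close. It gives the time, the measured TCP pose, the force, the opening and the grip force at its end, in the units of the state.
- get_obs(): the state, without advancing time (a new reading comes with each control period).
- imaging.camera(name): name is "scene" or "side" or "wrist"; returns (picture, depth): 400x640x3 uint8, blue, green, red; 400x640 float32, m along the optical axis (not along the pixel's ray), 0 where there is no reading.
- imaging.get_calibration(name): a dict with "camera_matrix" (3x3 intrinsics, pixels), "eye" and "rotation" of the camera in the world; the wrist camera has in their place "hand_eye" (4x4, takes a point from camera to tool coordinates, whose origin is the TCP and whose axes are the flange's). Camera axes: x right, y down, z forward; pixel columns grow to the right and rows downward; lengths in m; the calibration is good to about 2 mm. A picture is of the moment at which its call begins: read the wrist's pose just before it. get_calibration takes no time and is no camera call.
- order.job_done(): hands the job in; it is judged then, once.
The state is a dict: "clock": time; "joint_pos": joint angles; "joint_vel": joint speeds; "tau": joint torques, N m; "eef_pos": TCP position; "tool_rot": TCP orientation; "ft_force": force on the tool from outside, world axes, zero at the start; "ft_torque": the same for the moment, N m; "grip_width": finger opening in m; "grasp_force": force on a finger pad.
Only numpy, scipy, OpenCV 4.12 (cv2) and the standard library are available. Lean on these libraries where they do the work, as an engineer would, in place of code of your own. Each camera call takes 0.05 s, during which the arm holds its last target. There are 200 camera calls.

## Working session

There is one attempt and no reset: what is moved stays moved. The work goes in short steps, Python scripts to look and compute and a tool call to move; the robot and the scene stay as the last step left them, time stands still between calls to the robot, and variables do not carry over. Pictures are saved under pics/ and viewed, at most 10 in all, crops included, and the job is handed in when it is done.

Besides the shell and the picture viewer there is one more tool, called after ">>>" as name(argument=value, ...) on one line, values as JSON. apply_moves: Moves the arm, as the interface text tells. Its arguments: {"type":"object","properties":{"targets":{"type":"array","items":{"type":"array","items":{"type":"array","items":{"type":"number"}}}}},"required":["targets"]}

```bash
mkdir -p pics
cat > h.py <<'E'
import numpy as np,cv2
from workcell import get_obs,imaging,order
def grab(n):
    o=get_obs(); p,d=imaging.camera(n); np.savez('pics/%s.npz'%n,p=p,d=d); return p,d,o
def world(n,u,v,z):
    c=imaging.get_calibration(n); K=np.array(c['camera_matrix']);R=np.array(c['rotation']);e=np.array(c['eye'])
    r=R@np.linalg.inv(K)@[u,v,1]; return e+r*(z-e[2])/r[2]
def cloud(n,d):
    c=imaging.get_calibration(n); K=np.array(c['camera_matrix']);R=np.array(c['rotation']);e=np.array(c['eye'])
    v,u=np.mgrid[:400,:640]; P=np.stack([(u-K[0,2])/K[0,0]*d,(v-K[1,2])/K[1,1]*d,d],-1)
    return P@R.T+e
E
python3 - <<'E'
from h import *
o=get_obs();print({k:np.round(v,3) for k,v in o.items()})
for n in('scene','side'):
    p,d,_=grab(n); c=imaging.get_calibration(n);print(n,np.round(c['eye'],3),np.round(c['rotation'],2).tolist()); cv2.imwrite('pics/%s0.png'%n,p)
E
```

```text
{'clock': np.float64(0.0), 'joint_pos': array([-0.   ,  0.241,  0.004,  1.335,  0.   ,  1.571]), 'joint_vel': array([-0.001,  0.001, -0.001,  0.   , -0.002,  0.   ]), 'tau': array([ 1.0000e-03, -3.7232e+01,  2.5241e+01,  1.7000e-02,  0.0000e+00,
        0.0000e+00]), 'eef_pos': array([ 0.499, -0.   ,  0.247]), 'tool_rot': array([ 0.707,  0.707, -0.001, -0.001]), 'ft_force': array([-0.189, -0.174,  0.17 ]), 'ft_torque': array([0.001, 0.057, 0.003]), 'grasp_force': np.float64(0.0), 'grip_width': np.float64(0.086)}
scene [-0.395  0.374  0.993] [-0.54, 0.73, -0.32, 0.25]
side [ 0.328 -0.394  1.194] [0.96, -0.18, 0.04, -0.23]
```

```bash
sed -i "s/R=np.array(c\['rotation'\])/R=Rot.from_quat(c['rotation']).as_matrix()/; 1a from scipy.spatial.transform import Rotation as Rot" h.py; cat h.py|head -8
```

```text
import numpy as np,cv2
from scipy.spatial.transform import Rotation as Rot
from workcell import get_obs,imaging,order
def grab(n):
    o=get_obs(); p,d=imaging.camera(n); np.savez('pics/%s.npz'%n,p=p,d=d); return p,d,o
def world(n,u,v,z):
    c=imaging.get_calibration(n); K=np.array(c['camera_matrix']);R=Rot.from_quat(c['rotation']).as_matrix();e=np.array(c['eye'])
    r=R@np.linalg.inv(K)@[u,v,1]; return e+r*(z-e[2])/r[2]
```

View pics/scene0.png

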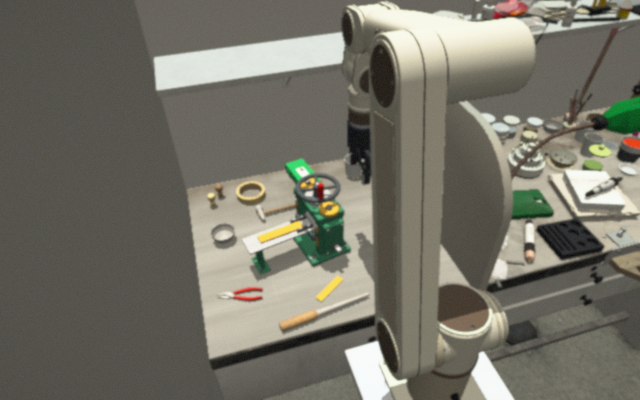

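View pics/side0.png

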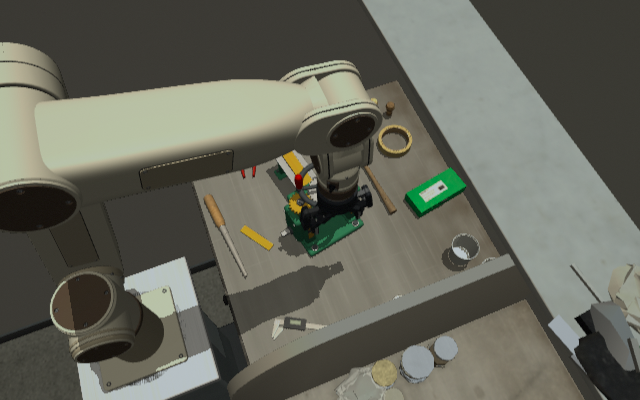

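Run:
```python
from h import *
z=np.load('pics/scene.npz');p,d=z['p'],z['d'];P=cloud('scene',d)
cv2.imwrite('pics/crop1.png',cv2.resize(p[150:280,220:380],(800,650)[:2] and (736,598),interpolation=cv2.INTER_CUBIC))
h=cv2.cvtColor(p,cv2.COLOR_BGR2HSV)
w=lambda m:P[m&(d>0)]
box=np.zeros((400,640),bool);box[150:280,220:380]=1
red=box&((h[...,0]<6)|(h[...,0]>174))&(h[...,1]>150)&(h[...,2]>60)&(P[...,2]>.19)
R=w(red);print('red',len(R),R.mean(0).round(4),R.min(0).round(3),R.max(0).round(3))
ye=box&(abs(h[...,0]-22)<8)&(h[...,1]>140)&(abs(P[...,2]-.1)<.012)
Y=w(ye);print('strip',len(Y));r=cv2.minAreaRect((Y[:,:2]*1000).astype(np.float32));print(r,cv2.boxPoints(r),Y[:,2].mean())
# rim: z .205..224 
ri=box&(abs(P[...,2]-.217)<.008)&(h[...,1]<90)
Q=w(ri);print('rim',len(Q))
A=np.c_[2*Q[:,:2],np.ones(len(Q))];s=np.linalg.lstsq(A,(Q[:,:2]**2).sum(1),rcond=None)[0];print(s[:2],np.sqrt(s[2]+s[0]**2+s[1]**2),Q.min(0),Q.max(0))
tb=box&(abs(P[...,2]-.0965)<.006)&(h[...,1]<90)
r=cv2.minAreaRect((w(tb)[:,:2]*1000).astype(np.float32));print('table',r)
```

```text
red 72 [0.4571 0.1242 0.2507] [0.45  0.117 0.221] [0.465 0.131 0.271]
strip 262
((493.0959167480469, 231.3975830078125), (30.53516387939453, 125.05757904052734), 13.566200256347656) [[463.587   288.6005 ]
 [492.9216  167.03207]
 [522.60486 174.19467]
 [493.27023 295.7631 ]] 0.10201978594415835
rim 554
[0.51227786 0.11426633] 0.05131927060701903 [0.45356631 0.05390897 0.2091223 ] [0.57475399 0.17456155 0.22353672]
table ((669.0302734375, 206.06922912597656), (486.8008117675781, 270.4551696777344), 1.1063740253448486)
```

View pics/crop1.png

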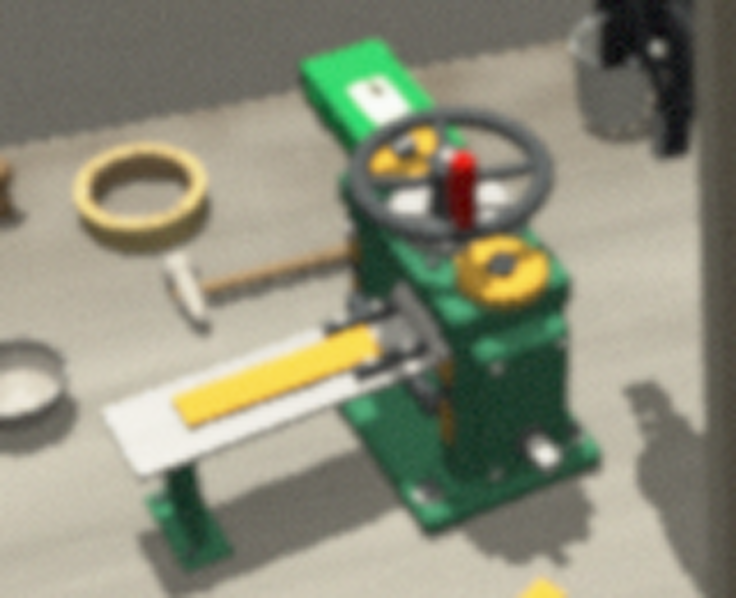

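>>> apply_moves(targets=[[[0,0,0.65,7.05,-1],[0,0,0.65,7.05,-1],[0,0,0,7.05,-1],[-0.15,0.25,0,7.05,-1],[-0.2,0.35,0,7.05,-1],[-0.2,0.35,0,7.05,-1],[-0.2,0.35,0,7.05,-1],[-0.2,0.35,0,7.05,-1]]])

```text
clock: 0.77
eef_pos: [0.4613, 0.0664, 0.2998]
tool_rot: [0.286, 0.958, -0.0, -0.001]
ft_force: [0.6, -0.0, -0.3]
grip_width: 0.0
grasp_force: 0.0
```

>>> apply_moves(targets=[[[-0.2,0.3,0,7.05,-1],[0,0,0,7.05,-1],[0,0,0,7.05,-1],[0,0,0,7.05,-1],[0,0,0,7.05,-1],[0,0,0,7.05,-1],[0,0,0,7.05,-1],[0,0,0,7.05,-1]]])

```text
clock: 1.43
eef_pos: [0.4537, 0.078, 0.2998]
tool_rot: [-0.201, 0.98, 0.0, -0.001]
ft_force: [-0.3, 0.3, 0.5]
grip_width: -0.0001
grasp_force: 0.0
```

>>> apply_moves(targets=[[[0,0,0,7.05,-1],[0,0,0,7.05,-1],[0,0,0,7.05,-1],[0,0,0,7.05,-1],[0,0,0,7.05,-1],[0,0,0,7.05,-1],[0,0,0,7.05,-1],[0,0,0,7.05,-1]]])

```text
clock: 2.1
eef_pos: [0.4537, 0.0779, 0.2998]
tool_rot: [-0.64, 0.769, 0.0, -0.001]
ft_force: [-0.5, 0.5, 0.7]
grip_width: -0.0001
grasp_force: 0.0
```

>>> apply_moves(targets=[[[0,0,0,7.05,-1],[0,0,0,7.05,-1],[0,0,0,7.05,-1],[0,0,0,7.05,-1],[0,0,0,7.05,-1],[0,0,0,7.05,-1],[0,0,0,7.05,-1],[0,0,0,7.05,-1]]])

```text
clock: 2.77
eef_pos: [0.4537, 0.0779, 0.2998]
tool_rot: [0.927, -0.375, -0.001, 0.0]
ft_force: [0.3, 1.0, 0.1]
grip_width: 0.0001
grasp_force: 0.0
```

>>> apply_moves(targets=[[[0,0,0,7.05,-1],[0,0,0,7.05,-1],[0,0,0,7.05,-1],[0,0,0,7.05,-1],[0,0,0,7.05,-1],[0,0,0,0,-1],[0,0,0,0,-1]]])

```text
clock: 3.35
eef_pos: [0.4538, 0.078, 0.2999]
tool_rot: [0.997, -0.081, -0.0, 0.0]
ft_force: [0.9, 0.5, -0.4]
grip_width: -0.0002
grasp_force: 0.0
```

Run:
```python
from h import *
p,d,o=grab('wrist');c=imaging.get_calibration('wrist');K=np.array(c['camera_matrix']);T=np.array(c['hand_eye'])
print(o['joint_pos'].round(3),T.round(3).tolist())
v,u=np.mgrid[:400,:640];P=np.stack([(u-K[0,2])/K[0,0]*d,(v-K[1,2])/K[1,1]*d,d],-1)
P=P@T[:3,:3].T+T[:3,3];P=P@Rot.from_quat(o['tool_rot']).as_matrix().T+o['eef_pos']
h=cv2.cvtColor(p,cv2.COLOR_BGR2HSV)
red=((h[...,0]<6)|(h[...,0]>174))&(h[...,1]>150)&(h[...,2]>60)
R=P[red&(d>0)&(P[...,2]>.26)];print('top',len(R),R.mean(0),R.min(0),R.max(0))
Q=P[(abs(P[...,2]-.218)<.006)&(h[...,1]<90)&(d>0)&(np.hypot(P[...,0]-.514,P[...,1]-.114)<.07)&(np.hypot(P[...,0]-.514,P[...,1]-.114)>.042)]
A=np.c_[2*Q[:,:2],np.ones(len(Q))];s=np.linalg.lstsq(A,(Q[:,:2]**2).sum(1),rcond=None)[0];print(len(Q),s[:2],np.sqrt(s[2]+s[0]**2+s[1]**2),Q.min(0),Q.max(0))
cv2.imwrite('pics/wrist0.png',p)
```

```text
[ 0.17   0.145  0.02   1.446 -0.    -2.809] [[-0.001, -0.963, -0.268, 0.068], [1.0, -0.001, -0.0, 0.001], [0.0, -0.268, 0.963, -0.127], [0.0, 0.0, 0.0, 1.0]]
top 553 [0.46294461 0.11927692 0.26790829] [0.45445268 0.11246769 0.26004507] [0.46944158 0.12714373 0.27209336]
8691 [0.51533786 0.11181925] 0.0532688368851655 [0.45444966 0.05203208 0.21205892] [0.57568475 0.17265494 0.22339791]
```

View pics/wrist0.png

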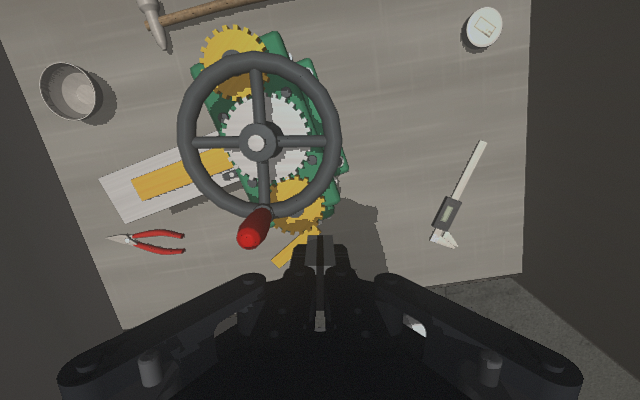

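Run:
```python
from h import *
a=np.deg2rad;C=np.array([.5148,.113]);d=.0235
k=np.arange(0,50);f=a(172-7.2*k);n=a(81-6.6*k)
T=C+.055*np.c_[np.cos(f),np.sin(f)]-d*np.c_[np.cos(n),np.sin(n)]
p=get_obs()['eef_pos'][:2].copy();print(p)
for i in range(50):
    s=np.round((T[i]-p)/.04,2);p=p+s*.04
    print(i,[*s.tolist()],T[i].round(3))
```

```text
[0.45381968 0.0779756 ]
0 [0.07, 0.49] [0.457 0.097]
1 [-0.03, 0.18] [0.455 0.105]
2 [-0.01, 0.19] [0.455 0.112]
3 [0.02, 0.18] [0.456 0.12 ]
4 [0.03, 0.18] [0.457 0.127]
5 [0.06, 0.17] [0.46  0.134]
6 [0.08, 0.17] [0.463 0.14 ]
7 [0.1, 0.15] [0.467 0.146]
8 [0.12, 0.14] [0.471 0.152]
9 [0.13, 0.12] [0.477 0.157]
10 [0.15, 0.11] [0.483 0.161]
11 [0.16, 0.08] [0.489 0.165]
12 [0.16, 0.07] [0.496 0.167]
13 [0.18, 0.04] [0.502 0.169]
14 [0.17, 0.02] [0.509 0.17 ]
15 [0.18, 0.0] [0.517 0.17 ]
16 [0.17, -0.02] [0.524 0.169]
17 [0.17, -0.04] [0.53  0.167]
18 [0.17, -0.07] [0.537 0.164]
19 [0.15, -0.08] [0.543 0.161]
20 [0.14, -0.1] [0.549 0.157]
21 [0.13, -0.12] [0.554 0.152]
22 [0.11, -0.13] [0.558 0.147]
23 [0.09, -0.15] [0.562 0.141]
24 [0.07, -0.15] [0.565 0.135]
25 [0.05, -0.16] [0.567 0.129]
26 [0.04, -0.17] [0.568 0.122]
27 [0.01, -0.17] [0.569 0.115]
28 [-0.01, -0.16] [0.568 0.109]
29 [-0.03, -0.17] [0.567 0.102]
30 [-0.05, -0.16] [0.565 0.096]
31 [-0.07, -0.15] [0.562 0.09 ]
32 [-0.09, -0.14] [0.559 0.084]
33 [-0.1, -0.12] [0.555 0.079]
34 [-0.12, -0.12] [0.55  0.074]
35 [-0.13, -0.09] [0.545 0.071]
36 [-0.14, -0.08] [0.539 0.067]
37 [-0.15, -0.07] [0.533 0.065]
38 [-0.15, -0.04] [0.527 0.063]
39 [-0.16, -0.02] [0.521 0.062]
40 [-0.16, -0.0] [0.514 0.062]
41 [-0.16, 0.02] [0.508 0.063]
42 [-0.15, 0.03] [0.502 0.065]
43 [-0.15, 0.06] [0.496 0.067]
44 [-0.14, 0.07] [0.49 0.07]
45 [-0.12, 0.09] [0.485 0.073]
46 [-0.12, 0.11] [0.481 0.078]
47 [-0.1, 0.12] [0.477 0.082]
48 [-0.08, 0.13] [0.473 0.087]
49 [-0.07, 0.13] [0.471 0.093]
```

>>> apply_moves(targets=[[[0,0,-0.5,0,-1],[0,0,-0.57,0,-1],[0.03,0.2,0,0,-1],[0.04,0.29,0,0,-1],[-0.03,0.18,0,-6.6,-1],[-0.01,0.19,0,-6.6,-1],[0.02,0.18,0,-6.6,-1]]])

```text
clock: 3.98
eef_pos: [0.4559, 0.1204, 0.2585]
tool_rot: [0.967, -0.253, 0.0, 0.001]
ft_force: [-1.4, -2.9, -1.5]
grip_width: 0.0001
grasp_force: 1.4
```

>>> apply_moves(targets=[[[0.03,0.18,0,-6.6,-1],[0.06,0.17,0,-6.6,-1],[0.08,0.17,0,-6.6,-1],[0.1,0.15,0,-6.6,-1],[0.12,0.14,0,-6.6,-1],[0.13,0.12,0,-6.6,-1],[0.15,0.11,0,-6.6,-1],[0.16,0.08,0,-6.6,-1]]])

```text
clock: 4.65
eef_pos: [0.4888, 0.166, 0.2585]
tool_rot: [0.754, -0.656, -0.001, 0.0]
ft_force: [-2.7, -0.7, -1.7]
grip_width: 0.0004
grasp_force: 1.4
```

>>> apply_moves(targets=[[[0.16,0.07,0,-6.6,-1],[0.18,0.04,0,-6.6,-1],[0.17,0.02,0,-6.6,-1],[0.18,0,0,-6.6,-1],[0.17,-0.02,0,-6.6,-1],[0.17,-0.04,0,-6.6,-1],[0.17,-0.07,0,-6.6,-1],[0.15,-0.08,0,-6.6,-1]]])

```text
clock: 5.32
eef_pos: [0.5434, 0.1635, 0.2586]
tool_rot: [-0.384, 0.923, 0.001, 0.0]
ft_force: [-1.9, 2.9, -2.3]
grip_width: -0.0002
grasp_force: 1.4
```

>>> apply_moves(targets=[[[0.14,-0.1,0,-6.6,-1],[0.13,-0.12,0,-6.6,-1],[0.11,-0.13,0,-6.6,-1],[0.09,-0.15,0,-6.6,-1],[0.07,-0.15,0,-6.6,-1],[0.05,-0.16,0,-6.6,-1],[0.04,-0.17,0,-6.6,-1],[0.01,-0.17,0,-6.6,-1]]])

```text
clock: 5.98
eef_pos: [0.5698, 0.1175, 0.2586]
tool_rot: [0.067, 0.998, 0.001, 0.001]
ft_force: [-0.5, 2.7, -2.4]
grip_width: -0.0001
grasp_force: 1.4
```

>>> apply_moves(targets=[[[-0.01,-0.16,0,-6.6,-1],[-0.03,-0.17,0,-6.6,-1],[-0.05,-0.16,0,-6.6,-1],[-0.07,-0.15,0,-6.6,-1],[-0.09,-0.14,0,-6.6,-1],[-0.1,-0.12,0,-6.6,-1],[-0.12,-0.12,0,-6.6,-1],[-0.13,-0.09,0,-6.6,-1]]])

```text
clock: 6.65
eef_pos: [0.5465, 0.0723, 0.2591]
tool_rot: [0.504, 0.864, 0.002, 0.001]
ft_force: [2.9, 1.5, -1.2]
grip_width: 0.0
grasp_force: 1.4
```

>>> apply_moves(targets=[[[-0.14,-0.08,0,-6.6,-1],[-0.15,-0.07,0,-6.6,-1],[-0.15,-0.04,0,-6.6,-1],[-0.16,-0.02,0,-6.6,-1],[-0.16,0,0,-6.6,-1],[-0.16,0.02,0,-6.6,-1],[-0.15,0.03,0,-6.6,-1],[0,0,0,0,-1]]])

```text
clock: 7.32
eef_pos: [0.5026, 0.0656, 0.2593]
tool_rot: [0.801, 0.599, 0.001, 0.001]
ft_force: [0.3, -0.1, -0.7]
grip_width: -0.0002
grasp_force: 0.1
```

```bash
cat > m.py <<'E'
from h import *
p,d,o=grab('wrist');c=imaging.get_calibration('wrist');K=np.array(c['camera_matrix']);T=np.array(c['hand_eye'])
print(o['eef_pos'].round(4),o['ft_force'].round(1),o['joint_pos'].round(2))
v,u=np.mgrid[:400,:640];P=np.stack([(u-K[0,2])/K[0,0]*d,(v-K[1,2])/K[1,1]*d,d],-1)
P=P@T[:3,:3].T+T[:3,3];P=P@Rot.from_quat(o['tool_rot']).as_matrix().T+o['eef_pos']
h=cv2.cvtColor(p,cv2.COLOR_BGR2HSV)
red=((h[...,0]<6)|(h[...,0]>174))&(h[...,1]>150)&(h[...,2]>60)
R=P[red&(d>0)&(P[...,2]>.26)];print('wrist top',len(R),R.mean(0) if len(R) else 0)
p,d,_=grab('scene');P=cloud('scene',d);h=cv2.cvtColor(p,cv2.COLOR_BGR2HSV)
R=P[((h[...,0]<6)|(h[...,0]>174))&(h[...,1]>150)&(h[...,2]>60)&(P[...,2]>.19)&(d>0)&(abs(P[...,0]-.51)<.08)&(abs(P[...,1]-.11)<.1)]
print('scene red',len(R),R.mean(0) if len(R) else 0)
E
python3 m.py
```

```text
[0.5026 0.0656 0.2593] [ 0.3 -0.1 -0.7] [0.13 0.25 0.04 1.36 0.   1.99]
wrist top 659 [0.48211061 0.07429143 0.26720137]
scene red 69 [0.47729253 0.07292133 0.25191456]
```

>>> apply_moves(targets=[[[-0.15,0.06,0,-6.6,-1],[-0.14,0.07,0,-6.6,-1],[-0.12,0.09,0,-6.6,-1],[-0.12,0.11,0,-6.6,-1],[-0.1,0.12,0,-6.6,-1],[-0.08,0.13,0,-6.6,-1],[0,0,0,0,-1]]])

```text
clock: 8.0
eef_pos: [0.4742, 0.0884, 0.2585]
tool_rot: [0.956, 0.293, 0.001, 0.0]
ft_force: [0.2, 0.3, -0.1]
grip_width: -0.0002
grasp_force: 0.1
```

```bash
python3 m.py
```

```text
[0.4742 0.0884 0.2585] [ 0.2  0.3 -0.1] [ 0.18  0.2  -0.02  1.35 -0.    2.73]
wrist top 641 [0.46470393 0.10782749 0.2673742 ]
scene red 74 [0.4563358  0.10759435 0.25235193]
```

>>> apply_moves(targets=[[[-0.03,0.12,0,-4,-1],[-0.01,0.12,0,0,-1],[0,0.11,0,0,-1],[0,0,0,0,-1]]])

```text
clock: 8.43
eef_pos: [0.4725, 0.1022, 0.2578]
tool_rot: [0.965, 0.261, 0.0, -0.0]
ft_force: [1.9, -1.3, 0.9]
grip_width: -0.0003
grasp_force: 0.8
```

```bash
python3 m.py
```

```text
[0.4725 0.1022 0.2578] [ 1.9 -1.3  0.9] [ 0.21  0.2  -0.02  1.35  0.    2.83]
wrist top 624 [0.46496211 0.12221164 0.26752193]
scene red 80 [0.45700823 0.1230294  0.25104064]
```

>>> apply_moves(targets=[[[0,0,0,0,-1],[0.1,-0.3,0,0,-1],[0,-0.45,0,0,-1],[0,0,0.75,0,-1],[0,0,0.8,0,-1],[0,0,0,0,-1]]])

```text
clock: 9.03
eef_pos: [0.4777, 0.0719, 0.3248]
tool_rot: [0.966, 0.259, 0.004, -0.0]
ft_force: [1.7, 0.3, 0.3]
grip_width: -0.0005
grasp_force: 0.0
```

>>> apply_moves(targets=[[[0,0.4,0,6.66,-1],[-0.02,0.7,0,6.66,-1],[-0.02,0.8,0,6.66,-1],[-0.02,0.8,0,6.66,-1],[-0.02,0.8,0,6.66,-1],[-0.02,0.8,0,6.66,-1],[-0.02,0.8,0,6.66,-1],[-0.02,0.8,0,6.66,-1]]])

```text
clock: 9.7
eef_pos: [0.4696, 0.3093, 0.3191]
tool_rot: [0.745, 0.667, -0.0, -0.001]
ft_force: [0.7, -0.2, -0.2]
grip_width: -0.0001
grasp_force: 0.0
```

>>> apply_moves(targets=[[[0,0.3,0,6.66,-1],[0,0,-0.5,6.66,-1],[0,0,-0.5,6.66,-1],[0,0,-0.5,0,-1],[0,0,0,0,-1]]])

```text
clock: 10.12
eef_pos: [0.4679, 0.3187, 0.2546]
tool_rot: [0.62, 0.785, -0.004, -0.002]
ft_force: [-0.7, -1.3, -2.3]
grip_width: 0.0
grasp_force: 0.0
```

```bash
python3 m.py
python3 - <<'E'
from h import *
o=get_obs();print(o['tool_rot'])
z=np.load('pics/wrist.npz');cv2.imwrite('pics/wrist1.png',z['p'])
p,d=z['p'],z['d'];c=imaging.get_calibration('wrist');K=np.array(c['camera_matrix']);T=np.array(c['hand_eye'])
v,u=np.mgrid[:400,:640];P=np.stack([(u-K[0,2])/K[0,0]*d,(v-K[1,2])/K[1,1]*d,d],-1)
P=P@T[:3,:3].T+T[:3,3];P=P@Rot.from_quat(o['tool_rot']).as_matrix().T+o['eef_pos']
for n,(p,P) in dict(wrist=(p,P),scene=(np.load('pics/scene.npz')['p'],cloud('scene',np.load('pics/scene.npz')['d']))).items():
    h=cv2.cvtColor(p,cv2.COLOR_BGR2HSV)
    Y=P[(abs(h[...,0]-22)<8)&(h[...,1]>140)&(abs(P[...,2]-.1025)<.01)&(P[...,1]>.15)]
    if len(Y)>10:
        r=cv2.minAreaRect((Y[:,:2]*1000).astype(np.float32));print(n,len(Y),Y[:,2].mean(),cv2.boxPoints(r).round(1).tolist(),r)
E
```

```text
[0.4679 0.3187 0.2546] [-0.7 -1.3 -2.3] [0.6  0.38 0.21 1.41 0.   1.93]
wrist top 0 0
scene red 73 [0.45685631 0.12393561 0.25054118]
[ 6.20320654e-01  7.84347102e-01 -1.20551494e-03 -6.75970476e-04]
wrist 332 0.10839163945898685 [[470.3999938964844, 291.8999938964844], [500.29998779296875, 168.10000610351562], [524.9000244140625, 174.0], [495.0, 297.79998779296875]] ((497.6301574707031, 232.94171142578125), (25.3206729888916, 127.36857604980469), 13.576802253723145)
scene 259 0.10195838700857521 [[464.79998779296875, 288.70001220703125], [494.1000061035156, 169.1999969482422], [521.4000244140625, 175.89999389648438], [492.0, 295.3999938964844]] ((493.07720947265625, 232.282958984375), (28.0278377532959, 123.03531646728516), 13.801383972167969)
```

View pics/wrist1.png

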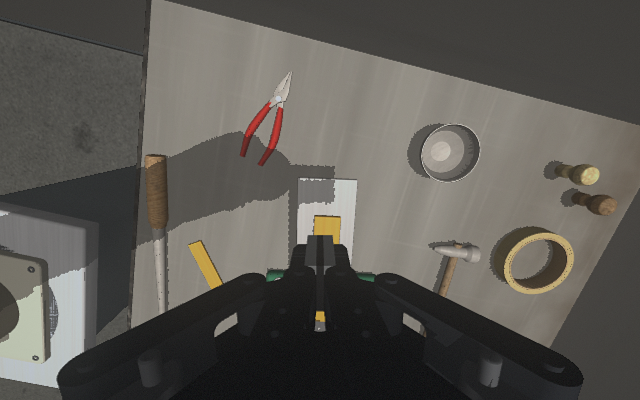

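>>> apply_moves(targets=[[[0.17,0.05,-0.8,0,-1],[0,0,-0.8,0,-1],[0,0,-0.8,0,-1],[0,0,-0.6,0,-1],[0,0,-0.3,0,-1],[0,0,0,0,-1],[0,0,0,0,-1]]])

```text
clock: 10.8
eef_pos: [0.4778, 0.3219, 0.1286]
tool_rot: [0.62, 0.784, 0.001, 0.0]
ft_force: [0.1, -0.2, 0.9]
grip_width: 0.0002
grasp_force: 0.0
```

>>> apply_moves(targets=[[[-0.05,0,-0.15,0,-1],[0,0,-0.14,0,-1],[0,0,0,0,-1],[0,0,0,0,-1]]])

```text
clock: 11.13
eef_pos: [0.4753, 0.3217, 0.1163]
tool_rot: [0.62, 0.784, 0.0, 0.0]
ft_force: [0.4, -0.0, 1.0]
grip_width: 0.0002
grasp_force: 0.0
```

Run:
```python
from h import *
p,d,o=grab('scene');P=cloud('scene',d)
h=cv2.cvtColor(p,cv2.COLOR_BGR2HSV)
print(o['ft_force'])
cv2.imwrite('pics/c2.png',cv2.resize(p[170:270,210:340],(780,600),interpolation=cv2.INTER_CUBIC))
```

```text
[ 0.42191118 -0.03807645  0.95600335]
```

View pics/c2.png

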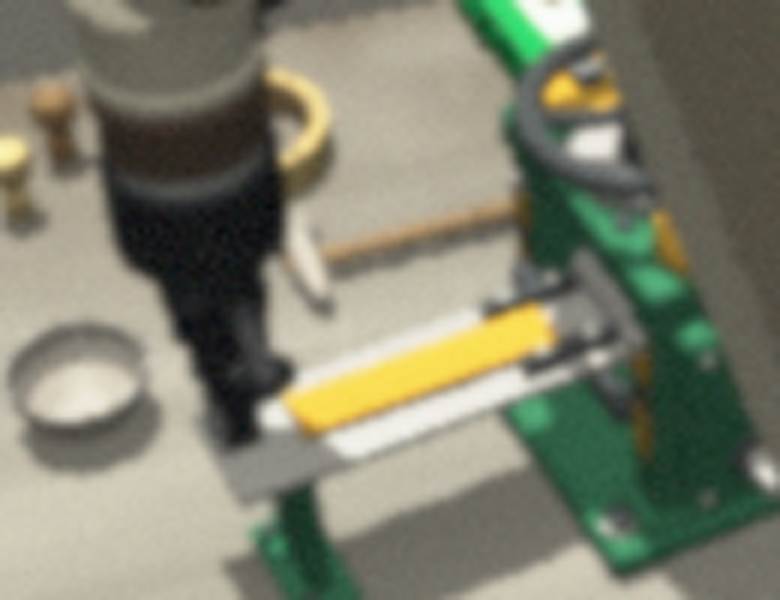

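>>> apply_moves(targets=[[[0.03,-0.12,0,0,-1],[0.03,-0.12,0,0,-1],[0.03,-0.12,0,0,-1],[0.03,-0.12,0,0,-1],[0.03,-0.12,0,0,-1],[0,0,0,0,-1]]])

```text
clock: 11.68
eef_pos: [0.4815, 0.2965, 0.116]
tool_rot: [0.621, 0.784, -0.0, 0.0]
ft_force: [-0.8, -0.4, -0.4]
grip_width: 0.0002
grasp_force: 0.0
```

```bash
cat > s.py <<'E'
from h import *
p,d,o=grab('scene');P=cloud('scene',d)
h=cv2.cvtColor(p,cv2.COLOR_BGR2HSV)
Y=P[(abs(h[...,0]-22)<8)&(h[...,1]>140)&(abs(P[...,2]-.1025)<.01)&(P[...,1]>.11)&(P[...,0]>.44)&(P[...,0]<.55)]
r=cv2.minAreaRect((Y[:,:2]*1000).astype(np.float32));print(o['ft_force'].round(2),o['eef_pos'].round(4),len(Y),Y[:,2].mean(),cv2.boxPoints(r).round(1).tolist())
E
python3 s.py
```

```text
[-0.78 -0.41 -0.4 ] [0.4815 0.2965 0.116 ] 211 0.10196964799229473 [[471.6000061035156, 272.3999938964844], [494.79998779296875, 162.39999389648438], [520.9000244140625, 167.8000030517578], [497.70001220703125, 277.8999938964844]]
```

>>> apply_moves(targets=[[[0.03,-0.12,0,0,-1],[0.03,-0.12,0,0,-1],[0.03,-0.12,0,0,-1],[0.03,-0.12,0,0,-1],[0,0,0,0,-1]]])

```text
clock: 12.15
eef_pos: [0.4862, 0.2772, 0.1159]
tool_rot: [0.621, 0.784, -0.0, 0.0]
ft_force: [-1.1, 0.1, -0.2]
grip_width: -0.0002
grasp_force: 0.0
```

>>> apply_moves(targets=[[[0.025,-0.1,0,0,-1],[0.02,-0.08,0,0,-1],[0,0,0,0,-1]]])

```text
clock: 12.4
eef_pos: [0.4879, 0.2705, 0.1159]
tool_rot: [0.621, 0.784, -0.0, 0.0]
ft_force: [-0.2, 0.3, 0.2]
grip_width: -0.0002
grasp_force: 0.0
```

```bash
python3 s.py
```

```text
[-0.24  0.26  0.23] [0.4879 0.2705 0.1159] 166 0.10209866373480855 [[475.5, 246.1999969482422], [497.3999938964844, 156.5], [524.2000122070312, 163.0], [502.29998779296875, 252.8000030517578]]
```

>>> apply_moves(targets=[[[0.012,-0.05,0,0,-1],[0.012,-0.05,0,0,-1],[0.012,-0.05,0,0,-1],[0,0,0,0,-1]]])

```text
clock: 12.78
eef_pos: [0.4893, 0.2649, 0.1159]
tool_rot: [0.62, 0.784, -0.0, 0.0]
ft_force: [0.0, 0.1, -0.3]
grip_width: -0.0003
grasp_force: 0.2
```

>>> apply_moves(targets=[[[0.012,-0.05,0,0,-1],[0.012,-0.05,0,0,-1],[0,0,0,0,-1]]])

```text
clock: 13.03
eef_pos: [0.4902, 0.261, 0.1159]
tool_rot: [0.62, 0.784, 0.0, -0.0]
ft_force: [0.0, 1.2, -0.1]
grip_width: 0.0002
grasp_force: 0.5
```

>>> apply_moves(targets=[[[0.012,-0.05,0,0,-1],[0,0,0,0,-1]]])

```text
clock: 13.2
eef_pos: [0.4905, 0.2602, 0.1161]
tool_rot: [0.62, 0.784, 0.001, -0.001]
ft_force: [-1.7, 4.7, 0.0]
grip_width: 0.0003
grasp_force: 2.3
```

>>> apply_moves(targets=[[[0.006,-0.025,0,0,-1],[0,0,0,0,-1]]])

```text
clock: 13.37
eef_pos: [0.4906, 0.26, 0.1162]
tool_rot: [0.62, 0.785, 0.001, -0.002]
ft_force: [-2.3, 6.8, -0.6]
grip_width: -0.0002
grasp_force: 3.4
```

```bash
python3 s.py
python3 - <<'E'
from h import *
p=np.load('pics/scene.npz')['p']
cv2.imwrite('pics/c3.png',cv2.resize(p[180:260,240:350],(770,560),interpolation=cv2.INTER_CUBIC))
E
```

```text
[-2.35  6.8  -0.63] [0.4906 0.26   0.1162] 142 0.10212436732144628 [[479.1000061035156, 232.89999389648438], [505.20001220703125, 127.0999984741211], [533.0, 133.89999389648438], [506.8999938964844, 239.8000030517578]]
```

View pics/c3.png

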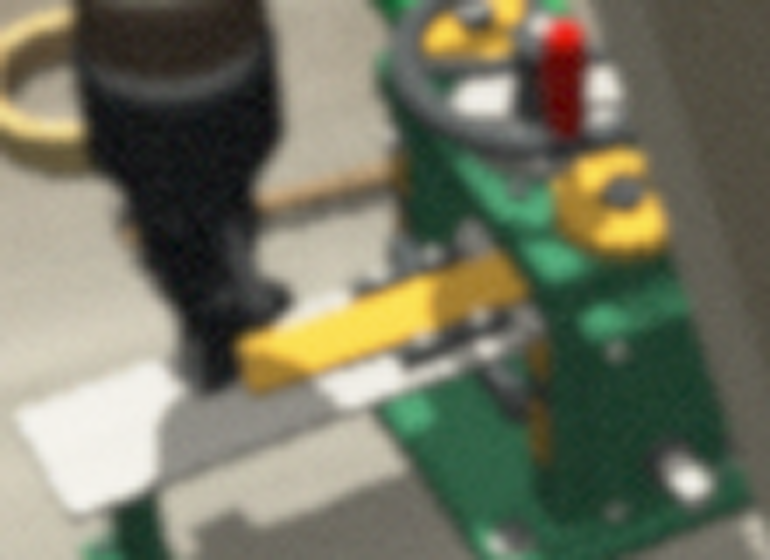

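The strip now runs between the guides into the housing and has met a hard stop at about 7 N. The handle is in its starting place, so I'm backing off.

>>> apply_moves(targets=[[[-0.03,0.12,0,0,-1],[-0.1,0.4,0,0,-1],[-0.1,0.4,0,0,-1],[0,0,0.7,0,-1],[0,0,0.8,0,-1],[0,0,0.8,0,-1],[0,0,0,0,-1],[0,0,0,0,-1]]])

```text
clock: 14.08
eef_pos: [0.4833, 0.2954, 0.2104]
tool_rot: [0.62, 0.784, 0.002, 0.002]
ft_force: [0.8, -0.4, -0.7]
grip_width: -0.0001
grasp_force: 0.0
```

```bash
python3 s.py; python3 m.py; python3 -c "
from h import *
print(order.job_done())"
```

```text
[ 0.84 -0.44 -0.66] [0.4833 0.2954 0.2104] 173 0.1021265466398976 [[475.79998779296875, 243.60000610351562], [504.8999938964844, 128.3000030517578], [532.4000244140625, 135.1999969482422], [503.20001220703125, 250.5]]
[0.4822 0.2948 0.2085] [-0.2 -0.1 -0.3] [ 0.55  0.39  0.11  1.29 -0.    1.89]
wrist top 0 0
scene red 75 [0.45648308 0.12393189 0.25083276]
the job is handed in; nothing more can be done
None
```

The job is handed in, with no verdict returned: the wheel was pushed one full turn clockwise (handle within about 1 mm of its start by camera), and the strip was pushed until its nose met a hard stop at about 7 N, which I took to be the rolls without seeing the contact directly.

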